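# Clear, try and hold open the centrifuge lid

### The job

The blue tube carrier has been left standing on the closed lid of the centrifuge: lift it off by its bar handle without tipping it and set it down upright on the pale blue-green mat. Then give the lid's metal handle a gentle tug to learn whether the lid is caught, before you move the orange release slide; if it is caught, push the slide all the way back, towards the lid's hinge, without ever wrenching the lid against its catch. Raise the lid by its handle to 45 degrees or more and finish still holding it up there (it falls shut if let go), with the carrier left on the mat and all the other things on the bench where they were.

Things in the scene. Friction and masses are not known exactly. Their poses are not given: they have to be found in the camera images.
- centrifuge: Bench centrifuge, off-white and grey, fixed; 270 mm deep (x), 280 mm wide (y). Origin: centre of its underside on the bench; front faces its -x, towards the robot. Lid on the left (+y): x -125 to 90, y -50 to 135 mm, top 115 mm high. Grey control column on the right: y -140 to -55 mm, top 125 mm high, with the slide, a flat display and, 98 mm behind centre, two small dials 13 mm high.
- lid (a joint): Lid angle in rad: 0 shut, at most 1.35; grows as the front edge rises. About 0.5 kg, some 3 N to raise by the handle; falls shut when let go. Shut, it may or may not be caught by a hook hidden inside; nothing shows which. A caught lid lifts about 0.027 rad (7 mm at the handle), then stops dead; a free lid keeps rising.
- lid_hinge (a point): Middle of the lid's hinge line, 90 mm behind the centrifuge's centre, 42.5 mm to its left, 95 mm above the bench. Turns with the lid; with the lid shut its axes equal the centrifuge's. The hinge line is its y axis.
- lid_handle: Bright metal U-shaped handle standing forward and up from the lid's front edge: round bar 12 mm thick, 84 mm long along the machine's y. Origin: middle of the bar; lid shut: 150 mm above the bench, 245 mm in front of the hinge line and 55 mm above it. Turns with the lid. The lid's nearest edge is 35 mm below and 30 mm behind the bar, so fingers can take it from above, one in front, one behind.
- slide (a joint): Travel of the orange release slide in m: 0 to 0.001 at home (front), 0.015 fully back. It starts at home whether the lid is caught or not, takes about 2 N to push and stays where it is left. Past 0.009 a caught lid is free, and stays free while the slide is back.
- slide_grip (a point): Middle of the slide's upright orange grip, 11 mm above the column's top; at home 60 mm in front of the centrifuge's centre and 100 mm to its right. The grip is 12 mm long (x), 14 mm wide (y) and stands 17 mm above the column's top, on a foot 22 mm long, 6 mm high. It moves 15 mm along the centrifuge's +x (back).
- strike_plate: Small steel plate under the slide, inside the machine and out of sight, that moves with the slide; if the lid is caught, the lid's hook pulls up against it when the lid is tugged.
- carrier_mid (a point): Centre, half-way up, of the blue tube carrier (stands on the lid at first): tray 60 mm (x) by 120 mm (y) by 34 mm with eight capped tubes (caps to 46 mm), a post at each end and a round bar handle 12 mm thick between the posts along its y. Point 53 mm above the underside; middle of the bar 47 mm above this point. Bar free over 100 mm, 48 mm of room under it. 0.25 to 0.4 kg.
- carrier: The same tube carrier; origin at the centre of its underside, z up.
- mat: Flat pale blue-green mat fixed to the bench, 180 mm (its x) by 200 mm (its y) by 3 mm thick, to the left of the centrifuge. Origin: centre of its underside.
- bottle_orange: Bystander: brown bottle with orange cap, 72 mm across, 140 mm tall. Origin under its centre.
- bottle_red: Bystander: whitish bottle with red cap, 72 mm across, 140 mm tall. Origin under its centre.
- well_plate: Bystander: white well plate, 86 x 128 x 14 mm. Origin under its centre.
- pipette: Bystander: pipette lying along its x, 245 mm long, 25 mm thick. Origin under its middle.
- tip_box: Bystander: yellow box of pipette tips, 118 x 80 x 59 mm. Origin under its centre.
- pen_pot: Bystander: blue pot with four pens, 76 mm across, 150 mm tall. Origin under its centre.
- wash_bottle: Bystander: white wash bottle with red spout, 72 mm across, 205 mm tall. Origin under its centre.

How it is judged:
On the way, in this order (a step that is already met when the one before it is completed fails the run):
1. the carrier stands upright on the mat, released, with the lid still shut (x of carrier_mid in the frame of mat between -0.065 and 0.065 m and y of carrier_mid in the frame of mat between -0.065 and 0.065 m and height (world z) of carrier_mid below 0.065 m and angle between carrier's own z axis and vertical below 0.1 rad and contact force between the fingers and carrier below 0.1 N and value of joint lid below 0.008 rad), for 0.2 s.
2. the lid is tugged up by its handle (over 0.012 rad) with the slide still at home (value of joint lid above 0.012 rad and value of joint slide below 0.004 m and contact force between the fingers and lid_handle above 0.5 N), for 0.1 s.
3. the lid comes up freely (over 0.2 rad) with the slide at home, or the slide is pushed back 9 mm (((value of joint lid above 0.2 rad and value of joint slide below 0.004 m) or value of joint slide above 0.009 m)), for 0.1 s.
4. the lid is raised by its handle past 0.7 rad (value of joint lid above 0.7 rad and contact force between the fingers and lid_handle above 0.5 N), for 0.1 s.
At the end, for the whole second after the job is handed in: The gripper holds the lid's handle (contact over 0.5 N) with the lid at rest above 0.7 rad (40 degrees); the slide is at home (under 4 mm) or back (over 9 mm); the carrier stands upright (within 0.1 rad) and at rest on the mat, its centre within 65 mm of the mat's centre along each mat axis (all of step 4 and velocity of joint lid between -0.1 and 0.1 rad/s and (value of joint slide below 0.004 m or value of joint slide above 0.009 m) and x of carrier_mid in the frame of mat between -0.065 and 0.065 m and y of carrier_mid in the frame of mat between -0.065 and 0.065 m and height (world z) of carrier_mid below 0.065 m and angle between carrier's own z axis and vertical below 0.1 rad and linear speed of carrier below 0.02 m/s); the arm keeps its last pose, push and grip.
It fails at once if the carrier is tipped more than 0.6 rad (angle between carrier's own z axis and vertical above 0.6 rad).
It fails at once if the carrier is dropped (falls faster than 0.6 m/s out of the fingers) (linear speed of carrier above 0.6 m/s and contact force between the fingers and carrier below 0.01 N).
It fails at once if the lid is wrenched against its catch (over 90 N at the hidden plate, some 55 N at the handle) (contact force between strike_plate and anything else above 90 N).
It fails at once if a bystander is moved more than 30 mm or tipped (distance of any of bottle_orange, bottle_red, well_plate, pipette, tip_box, pen_pot, wash_bottle from where it was at the start of the episode above 0.03 m or angle between any of bottle_orange, bottle_red, pen_pot, wash_bottle's own z axis and vertical above 0.4 rad).
It also fails if it takes over 67 s, if anything falls off the work surface, if the arm or the gripper's body presses on something with over 40 N, if the wrist force passes 120 N, or if a joint passes its speed limit or range.

### The arm

A 6-joint arm with a two-finger parallel gripper is mounted at the origin on the work surface. World frame = base frame: x ahead of the robot, y to its left, z up, the work surface at z = 0. Lengths are in m, angles in rad, forces in N, time in s.
With the tool pointing down it reaches from about 0.425 to 0.95 m from the base axis. Payload 3.5 kg.
Tool frame: the origin (TCP) lies between the finger pads; the fingertips stand 19 mm ahead of it and the grasp point (between the pads) is the TCP (bot.tcp_to_tips is the distance from the TCP to the fingertips, in m); z points along the fingers, x is the direction in which the jaws open and shut, and the axes are right-handed (so a half turn about z gives the same grasp; the last joint's range is limited). The gripper opens to 85 mm and grips with 20 to 120 N. Pads are 22 mm wide; open, the fingers measure 114 mm over their backs; the gripper's body (76 mm by 85 mm) begins 54 mm behind the grasp point. The pads swing forward as they close: fully open they stand 13 mm farther back than shut.
Start: joints at [1.145, 0.286, 1.577, -0, 1.279, -0.15], TCP at [0.184, 0.649, 0.25] pointing down, gripper open.
Joint ranges: [-2.77, 2.77], [-0.9, 2.22], [0.21, 2.48], [-1.53, 4.67], [0.24, 2.81], [-2.84, 2.84]. Speed limits (rad/s): [2.79, 2.79, 3.14, 3.14, 3.14, 3.14].

### API

Orientations are given as a unit quaternion [w, x, y, z].
In Python, from workcell import bot, viewer, job gives the robot as it stands.
- The arm moves only by the tool carry_out, never from a script. Its argument "plan" is a list of rows, each a list of 7 numbers: the turn, a rotation vector about the tool's x, y, z in units of 90 degrees (1.0 is 90 degrees), then the shift along the tool's x, y, z in units of 200 mm (1.0 is 200 mm), then the gripper's target within -1 to 1 (fully open at 1, half-way at 0, shut at -1). A call has exactly 5 rows; each row is the pose to reach, as a shift and turn from the pose commanded when the call began, along the tool's axes at that moment; what a row does not reach only later rows make up. A row lasts 1/8 s, in which the tool goes at most 62.5 mm and 10.7 degrees, less where a joint would pass 70% of its speed; a pose out of reach is approached as far as the arm can. A call with a number of a shift or a turn outside -1 to 1 is refused whole. A call with a gripper value outside its range is refused whole. The fingers move at their own pace and stop on an object; the grip force is fixed at half the most. Time passes only in rows, so rows that repeat a pose let the fingers close, or fill a call up. It gives the time, the measured TCP pose, the force and the opening at its end, in the units of the state.
- bot.sense(): the state, without advancing time (a new reading comes with each control period).
- viewer.grab_frame(name): name is "side" or "top" or "wrist"; returns the picture (420x560x3 uint8, red, green, blue); there is no depth.
- viewer.camera_model(name): a dict with "camera_matrix" (3x3 intrinsics, pixels), "camera_from_world" (4x4, takes a point from world to camera coordinates). Camera axes: x right, y up, looking along -z (the intrinsics and any distortion apply to the point x, -y, -z); pixel columns grow to the right and rows downward; lengths in m; the calibration is good to about 2 mm. A picture is of the moment at which its call begins: read the wrist's pose just before it. camera_model takes no time and is no camera call; for the wrist camera it gives the pose at the moment of the call.
- job.finish_job(): hands the job in, once; it reports no verdict.
The state is a dict: "time": time; "qpos": joint angles; "qd": joint speeds; "tau": joint torques, N m; "tcp_pos": TCP position; "ee_rot": TCP orientation; "wrist_force": force on the tool from outside, world axes, zero at the start; "ft_torque": the same for the moment, N m; "opening": finger opening in m.
Only numpy, scipy, OpenCV 4.12 (cv2) and the standard library are available. Lean on these libraries where they do the work, as an engineer would, in place of code of your own. Each camera call takes 0.05 s, during which the arm holds its last target.

## Working session

There is one attempt and no reset: what is moved stays moved. The work goes in short steps, Python scripts to look and compute and a tool call to move; the robot and the scene stay as the last step left them, time stands still between calls to the robot, and variables do not carry over. Pictures are saved under pics/ and viewed, and the job is handed in when it is done.

Besides the shell and the picture viewer there is one more tool, called after "Call:" as name(argument=value, ...), one argument or row to a line, values as JSON. carry_out: Moves the arm, as the interface text tells. Shifts and turns lie within -1 to 1; 1 stands for 200 mm of shift or 90 degrees of turn. Its arguments: {"type":"object","properties":{"plan":{"type":"array"}},"required":["plan"]}

```bash
ls; mkdir -p pics
cat > h.py <<'E'
import numpy as np, cv2
from workcell import bot, viewer, job
def snap(n,f):
    im=viewer.grab_frame(n); cv2.imwrite('pics/'+f,im[:,:,::-1]); return im
E
python3 - <<'E'
from h import *
s=bot.sense();print(s)
for n in ['side','top','wrist']:
    m=viewer.camera_model(n);print(n,{k:np.round(v,4).tolist() if not isinstance(v,str) else v for k,v in m.items()})
    snap(n,n+'0.png')
E
```

```text
pics
{'time': 0.0, 'qpos': array([ 1.14497544e+00,  2.87168587e-01,  1.57821575e+00,  3.05556744e-05,
        1.27856021e+00, -1.50027053e-01]), 'qd': array([-0.00052175, -0.00174287, -0.0002024 , -0.00012938, -0.00047274,
       -0.00071649]), 'tau': array([ 4.50003208e-04, -4.05978978e+01, -2.92627019e+01, -1.05155859e-04,
        5.78315565e-03,  2.02083709e-05]), 'tcp_pos': array([0.18353393, 0.64892646, 0.24892418]), 'ee_rot': array([ 5.48317402e-04,  7.97595636e-01,  6.03191361e-01, -1.04038857e-03]), 'wrist_force': array([0.15492613, 1.57732076, 0.51171619]), 'ft_torque': array([-0.00475362,  0.01452209,  0.07249337]), 'opening': 0.08526709386826653}
side {'camera_matrix': [[515.8374, 0.0, 271.4426], [0.0, 515.8374, 205.2004], [0.0, 0.0, 1.0]], 'camera_from_world': [[0.6747, -0.7381, -0.0001, -0.3713], [0.5249, 0.4798, 0.7031, -0.384], [-0.5189, -0.4744, 0.7111, -1.4098], [0.0, 0.0, 0.0, 1.0]]}
top {'camera_matrix': [[509.681, 0.0, 281.8113], [0.0, 509.681, 217.4884], [0.0, 0.0, 1.0]], 'camera_from_world': [[0.0134, -0.9999, -0.0024, 0.006], [0.9841, 0.0128, 0.177, -0.5937], [-0.177, -0.0047, 0.9842, -1.3105], [0.0, 0.0, 0.0, 1.0]]}
wrist {'camera_matrix': [[292.2084, 0.0, 283.8743], [0.0, 292.2084, 205.2915], [0.0, 0.0, 1.0]], 'camera_from_world': [[0.2733, 0.9619, -0.0015, -0.6751], [-0.9256, 0.2626, -0.2726, 0.0347], [-0.2619, 0.0759, 0.9621, -0.3779], [0.0, 0.0, 0.0, 1.0]]}
```

View pics/side0.png

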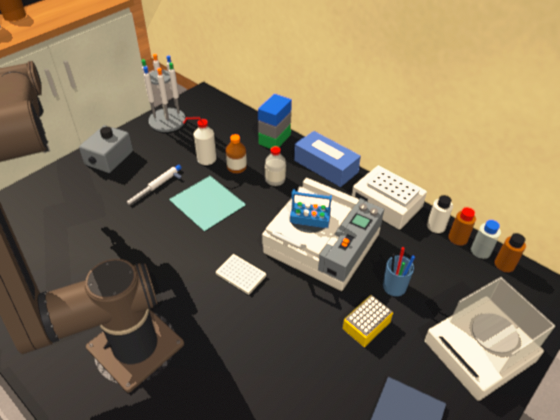

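View pics/top0.png

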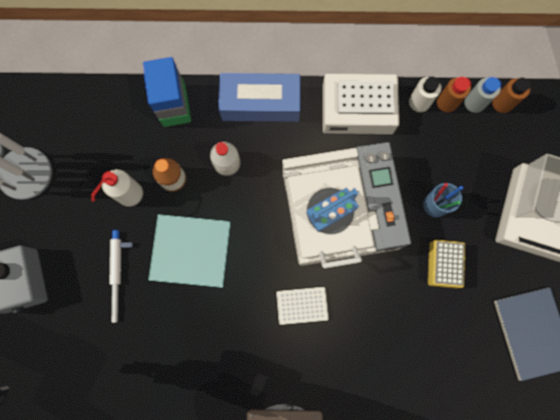

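View pics/wrist0.png

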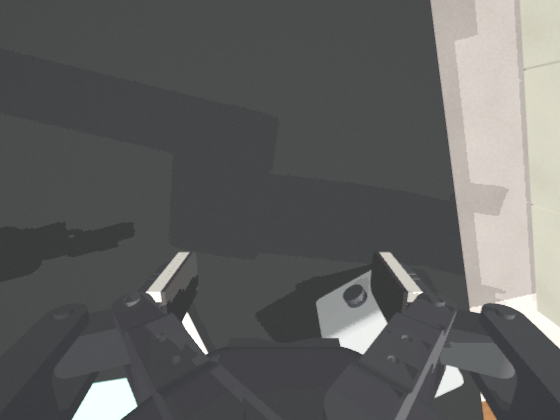

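Run:
```python
from h import *
im=cv2.imread('pics/top0.png')
cv2.imwrite('pics/topc.png',cv2.resize(im[135:275,270:420],None,fx=5,fy=4.2857*1.1667,interpolation=cv2.INTER_CUBIC)[:600])
print(cv2.resize(im[135:275,270:420],None,fx=5,fy=5).shape)
c=cv2.resize(im[140:275,270:420],None,fx=4.4,fy=4.4,interpolation=cv2.INTER_CUBIC); cv2.imwrite('pics/topc.png',c);print(c.shape)
im=cv2.imread('pics/side0.png')
c=cv2.resize(im[165:300,250:400],None,fx=4.4,fy=4.4,interpolation=cv2.INTER_CUBIC); cv2.imwrite('pics/sidec.png',c)
im=cv2.imread('pics/top0.png')
c=cv2.resize(im[140:330,90:310],None,fx=3,fy=3,interpolation=cv2.INTER_CUBIC); cv2.imwrite('pics/topm.png',c)
```

```text
(700, 750, 3)
(594, 660, 3)
```

View pics/topc.png

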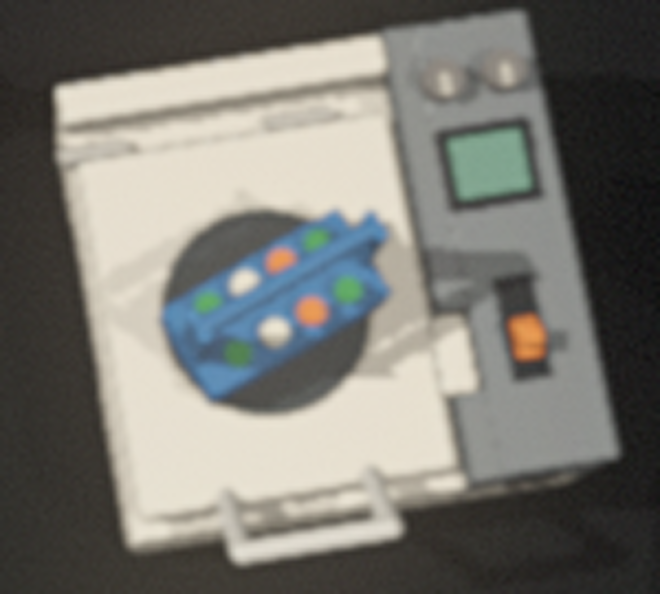

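View pics/sidec.png

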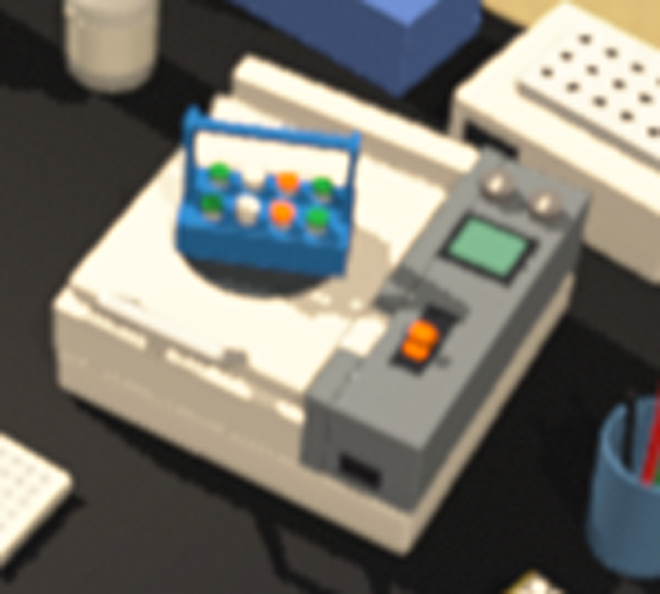

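View pics/topm.png

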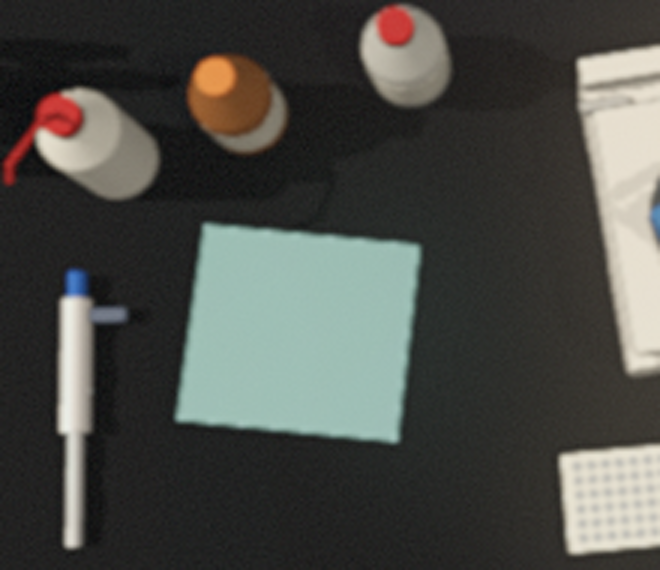

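```bash
cat >> h.py <<'E'
def bp(n,uv,z,m=None):
    m=m or viewer.camera_model(n);K=np.array(m['camera_matrix']);T=np.array(m['camera_from_world'])
    d=np.linalg.inv(K)@[uv[0],uv[1],1]; d=np.array([d[0],-d[1],-d[2]])
    R=T[:3,:3];C=-R.T@T[:3,3];w=R.T@d
    return C+w*(z-C[2])/w[2]
def pj(n,p,m=None):
    m=m or viewer.camera_model(n);K=np.array(m['camera_matrix']);T=np.array(m['camera_from_world'])
    c=T[:3,:3]@p+T[:3,3]; u=K@[c[0],-c[1],-c[2]]; return u[:2]/u[2]
E
python3 - <<'E'
from h import *
for n,(x,y),z in [('colBL',(385,25),.125),('colBR',(527,12),.125),('colFR',(620,457),.125),('colFL',(470,487),.125),('slide top',(527,335),.142),('handL',(236,556),.15),('handR',(398,528),.15),('barL',(198,333),.215),('barR',(378,228),.215),('lidFL',(130,548),.115)]:
    print(n,np.round(bp('top',(270+x/4.4-.4,140+y/4.4-.4),z),4))
for x,y in [(203,224),(420,244),(400,442),(176,420)]:
    print('mat',np.round(bp('top',(90+x/3-.33,140+y/3-.33),.003),4))
for n,(x,y),z in [('barL',(190,117),.215),('barR',(355,140),.215),('slidetop',(420,330),.142),('colFR',(413,450),.125),('colBR',(590,195),.125),('colFL',(310,400),.125)]:
    print('side',n,np.round(bp('side',(250+x/4.4-.4,165+y/4.4-.4),z),4))
E
```

```text
colBL [ 0.7737 -0.1795  0.125 ]
colBR [ 0.7827 -0.2634  0.125 ]
colFR [ 0.5187 -0.3101  0.125 ]
colFL [ 0.5004 -0.2243  0.125 ]
slide top [ 0.5855 -0.2552  0.142 ]
handL [ 0.4573 -0.0893  0.15  ]
handR [ 0.474  -0.1793  0.15  ]
barL [ 0.5707 -0.0641  0.215 ]
barR [ 0.6296 -0.161   0.215 ]
lidFL [ 0.464  -0.0316  0.115 ]
mat [0.607  0.3601 0.003 ]
mat [0.5908 0.1584 0.003 ]
mat [0.4092 0.1708 0.003 ]
mat [0.4262 0.3743 0.003 ]
side barL [ 0.5779 -0.0605  0.215 ]
side barR [ 0.6353 -0.1561  0.215 ]
side slidetop [ 0.5858 -0.2559  0.142 ]
side colFR [ 0.5147 -0.3055  0.125 ]
side colBR [ 0.7811 -0.2614  0.125 ]
side colFL [ 0.5025 -0.2317  0.125 ]
```

```bash
cat >> h.py <<'E'
import json,sys
from scipy.spatial.transform import Rotation as Ro
def Rd(yaw,pitch=0,ax=0.176):
    # tool down, tool x at world angle yaw; pitch tilts about machine y axis
    R=np.array([[np.cos(yaw),np.sin(yaw),0],[np.sin(yaw),-np.cos(yaw),0],[0,0,-1]]).T
    R=np.array([[np.cos(yaw),np.sin(yaw),0],[np.sin(yaw),-np.cos(yaw),0],[0,0,-1.]])
    y=np.array([-np.sin(ax),np.cos(ax),0])
    return Ro.from_rotvec(y*pitch)*Ro.from_matrix(R)
def load():
    d=json.load(open('cmd.json'));return np.array(d['p']),Ro.from_quat(d['q'])
def save(p,r): json.dump(dict(p=list(p),q=list(r.as_quat())),open('cmd.json','w'))
def plan(wps,g,commit=True):
    """wps: list of 5 (p,Rot)"""
    p0,r0=load(); rows=[]; lp,lr=p0,r0
    for (p,r),gg in zip(wps,g):
        t=np.round((r0.inv()*r).as_rotvec()/(np.pi/2),3); s=np.round(r0.inv().apply(p-p0)/.2,3)
        t=t+0.;s=s+0.
        rows.append(list(map(float,t))+list(map(float,s))+[gg])
        P=p0+r0.apply(s*.2);R=r0*Ro.from_rotvec(t*np.pi/2)
        st=np.linalg.norm(P-lp)*1e3;an=np.degrees((lr.inv()*R).magnitude())
        if st>62 or an>10.5: print('WARN',st,an)
        lp,lr=P,R
    print(json.dumps(rows)); 
    if commit: save(lp,lr)
def line(p1,r1,n=5,frac=1.):
    from scipy.spatial.transform import Slerp
    p0,r0=load(); sl=Slerp([0,1],Ro.concatenate([r0,r1])); out=[]
    for i in range(1,6):
        f=min(i/n,1)*frac; out.append((p0+(np.array(p1)-p0)*f,sl(f)))
    return out
C=np.array([.6268,-.1475,0]);YM=.176
def mach(x,y,z): return C+[np.cos(YM)*x-np.sin(YM)*y,np.sin(YM)*x+np.cos(YM)*y,z]
E
python3 - <<'E'
from h import *
print(bot.tcp_to_tips)
save([.18360,.6490,.25],Ro.from_matrix(Rd(1.295).as_matrix()))
print(Rd(1.295).as_quat())
plan(line([.42,.22,.30],Rd(.75),n=5,frac=.62),[1.]*5)
E
```

```text
0.019
[0.79759428 0.60319431 0.         0.        ]
[[0.0, 0.0, 0.043, -0.216, 0.213, -0.031, 1.0], [0.0, 0.0, 0.086, -0.432, 0.427, -0.062, 1.0], [0.0, 0.0, 0.129, -0.648, 0.64, -0.093, 1.0], [0.0, 0.0, 0.172, -0.864, 0.854, -0.124, 1.0], [0.0, 0.0, 0.215, -1.08, 1.067, -0.155, 1.0]]
```

Call:
carry_out(
  plan=[
    [0,0,0.04,-0.19,0.19,-0.03,1],
    [0,0,0.08,-0.38,0.38,-0.06,1],
    [0,0,0.12,-0.58,0.57,-0.08,1],
    [0,0,0.16,-0.77,0.76,-0.11,1],
    [0,0,0.2,-0.96,0.95,-0.14,1],
  ],
)

```text
time: 0.78
tcp_pos: [0.3147, 0.4113, 0.2782]
ee_rot: [0.0, 0.883, 0.47, -0.0]
wrist_force: [0.9, 0.5, 0.9]
opening: 0.0854
```

```bash
cat >> h.py <<'E'
def upd(row):
    p,r=load(); row=np.array(row,float); save(p+r.apply(row[3:6]*.2), r*Ro.from_rotvec(row[:3]*np.pi/2))
E
python3 - <<'E'
from h import *
save([.18360,.6490,.25],Rd(1.295)); upd([0,0,.2,-.96,.95,-.14]); print(load()[0])
plan(line([.50,.12,.32],Rd(.75),n=5),[1.]*5)
plan(line([.595,-.095,.32],Rd(.544),n=4),[1.]*5)
E
```

```text
[0.3141355  0.41251642 0.278     ]
WARN 69.81489812353806 2.6100000000000025
WARN 69.7349266867041 2.7000000000000015
WARN 69.99657134460233 2.60999999999999
WARN 69.81489812353803 2.7000000000000077
WARN 69.7349266867042 2.6099999999999963
[[0.0, 0.0, 0.029, -0.14, 0.317, -0.042, 1.0], [0.0, 0.0, 0.059, -0.279, 0.634, -0.084, 1.0], [0.0, 0.0, 0.088, -0.419, 0.952, -0.126, 1.0], [0.0, 0.0, 0.118, -0.559, 1.269, -0.168, 1.0], [0.0, 0.0, 0.147, -0.698, 1.586, -0.21, 1.0]]
[[0.0, 0.0, 0.033, -0.096, 0.278, 0.0, 1.0], [0.0, 0.0, 0.066, -0.193, 0.555, 0.0, 1.0], [0.0, 0.0, 0.098, -0.289, 0.833, 0.0, 1.0], [0.0, 0.0, 0.131, -0.385, 1.11, 0.0, 1.0], [0.0, 0.0, 0.131, -0.385, 1.11, 0.0, 1.0]]
```

Call:
carry_out(
  plan=[
    [0,0,0.03,-0.1,0.19,-0.04,1],
    [0,0,0.06,-0.2,0.38,-0.08,1],
    [0,0,0.09,-0.3,0.57,-0.12,1],
    [0,0,0.12,-0.4,0.76,-0.16,1],
    [0,0,0.15,-0.5,0.96,-0.2,1],
  ],
)

```text
time: 1.4
tcp_pos: [0.4185, 0.2218, 0.3184]
ee_rot: [-0.0, 0.932, 0.363, -0.0]
wrist_force: [0.6, -0.2, -0.4]
opening: 0.0854
```

Run:
```python
from h import *
save([.18360,.6490,.25],Rd(1.295)); upd([0,0,.2,-.96,.95,-.14]);upd([0,0,.15,-.5,.96,-.2]); print(load()[0],bot.sense()['tcp_pos'],bot.sense()['ee_rot'],load()[1].as_quat())
plan(line([.49,.06,.32],Rd(.6),n=5),[1.]*5)
plan(line([.595,-.1,.32],Rd(.544),n=5),[1.]*5)
```

```text
[0.41804844 0.22260565 0.318     ] [0.41846675 0.22178987 0.31837418] [-4.31861783e-05  9.31627395e-01  3.63414906e-01 -3.79310920e-05] [0.93138012 0.36404817 0.         0.        ]
[[0.0, 0.0, 0.018, -0.057, 0.168, -0.002, 1.0], [0.0, 0.0, 0.037, -0.115, 0.337, -0.004, 1.0], [0.0, 0.0, 0.055, -0.172, 0.505, -0.006, 1.0], [0.0, 0.0, 0.074, -0.23, 0.673, -0.008, 1.0], [0.0, 0.0, 0.092, -0.287, 0.841, -0.01, 1.0]]
[[0.0, 0.0, 0.007, -0.004, 0.191, 0.0, 1.0], [0.0, 0.0, 0.014, -0.008, 0.383, 0.0, 1.0], [0.0, 0.0, 0.022, -0.011, 0.574, 0.0, 1.0], [0.0, 0.0, 0.029, -0.015, 0.766, 0.0, 1.0], [0.0, 0.0, 0.036, -0.019, 0.957, 0.0, 1.0]]
```

Call:
carry_out(
  plan=[
    [0.0,0.0,0.018,-0.057,0.168,-0.002,1.0],
    [0.0,0.0,0.037,-0.115,0.337,-0.004,1.0],
    [0.0,0.0,0.055,-0.172,0.505,-0.006,1.0],
    [0.0,0.0,0.074,-0.23,0.673,-0.008,1.0],
    [0.0,0.0,0.092,-0.287,0.841,-0.01,1.0],
  ],
)

```text
time: 2.02
tcp_pos: [0.4902, 0.0594, 0.32]
ee_rot: [-0.0, 0.955, 0.295, -0.0]
wrist_force: [-0.2, 0.4, -0.2]
opening: 0.0851
```

Call:
carry_out(
  plan=[
    [0.0,0.0,0.007,-0.004,0.191,0.0,1.0],
    [0.0,0.0,0.014,-0.008,0.383,0.0,1.0],
    [0.0,0.0,0.022,-0.011,0.574,0.0,1.0],
    [0.0,0.0,0.029,-0.015,0.766,0.0,1.0],
    [0.0,0.0,0.036,-0.019,0.957,0.0,1.0],
  ],
)

```text
time: 2.65
tcp_pos: [0.5956, -0.1006, 0.3199]
ee_rot: [-0.0, 0.963, 0.268, -0.0]
wrist_force: [0.5, 0.8, 0.1]
opening: 0.0853
```

Run:
```python
from h import *
s=bot.sense();print(load()[0],s['tcp_pos'],s['ee_rot'],load()[1].as_quat(),s['qpos'])
m=viewer.camera_model('wrist');np.save('w1.npy',m,allow_pickle=True)
im=snap('wrist','w1.png')
print(np.array(m['camera_from_world']).round(3))
p=np.array([.6033,-.1105,.215]);d=np.array([-np.sin(.544),np.cos(.544),0])*.05
for q in (p,p+d,p-d,mach(-.155,.0425,.15),mach(-.06,-.1,.136)): print(pj('wrist',q,m))
```

```text
[ 0.59497486 -0.09997636  0.32      ] [ 0.59556584 -0.10057265  0.31986497] [-2.33571505e-04  9.63290555e-01  2.68460772e-01 -2.58352215e-04] [0.9632141  0.26873519 0.         0.        ] [-3.35165669e-01  8.60908385e-02  1.68033944e+00  9.07081050e-05
  1.37585324e+00 -8.78772882e-01]
[[ 0.856  0.516  0.    -0.459]
 [-0.497  0.824 -0.272  0.432]
 [-0.141  0.232  0.962 -0.338]
 [ 0.     0.     0.     1.   ]]
[284.4592404  225.89490216]
[284.40455829 165.45042904]
[284.50809854 279.90168379]
[154.94735232 154.83260731]
[208.18926665 294.79004141]
```

View pics/w1.png

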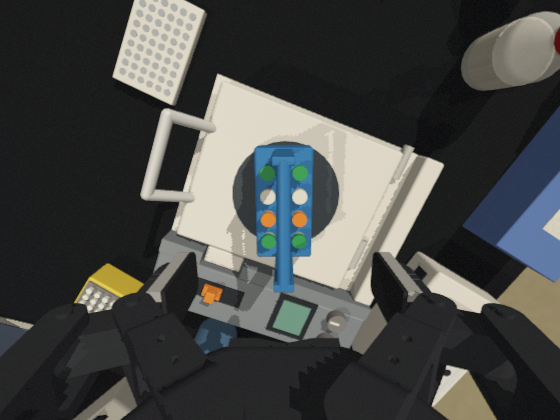

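Run:
```python
from h import *
p0,r0=load()
R=Rd(.544);a=[.6033,-.1105]
W=[(np.array(a+[z]),R) for z in (.31,.275,.24,.216,.216)]
plan(W,[1.]*5)
plan([(np.array(a+[.216]),R)]*5,[-1.]*5)
```

```text
[[0.0, 0.0, 0.0, 0.008, 0.067, 0.05, 1.0], [0.0, 0.0, 0.0, 0.008, 0.067, 0.225, 1.0], [0.0, 0.0, 0.0, 0.008, 0.067, 0.4, 1.0], [0.0, 0.0, 0.0, 0.008, 0.067, 0.52, 1.0], [0.0, 0.0, 0.0, 0.008, 0.067, 0.52, 1.0]]
[[0.0, 0.0, 0.0, 0.0, 0.0, 0.0, -1.0], [0.0, 0.0, 0.0, 0.0, 0.0, 0.0, -1.0], [0.0, 0.0, 0.0, 0.0, 0.0, 0.0, -1.0], [0.0, 0.0, 0.0, 0.0, 0.0, 0.0, -1.0], [0.0, 0.0, 0.0, 0.0, 0.0, 0.0, -1.0]]
```

Call:
carry_out(
  plan=[
    [0.0,0.0,0.0,0.008,0.067,0.05,1.0],
    [0.0,0.0,0.0,0.008,0.067,0.225,1.0],
    [0.0,0.0,0.0,0.008,0.067,0.4,1.0],
    [0.0,0.0,0.0,0.008,0.067,0.52,1.0],
    [0.0,0.0,0.0,0.008,0.067,0.52,1.0],
  ],
)

```text
time: 3.32
tcp_pos: [0.6016, -0.109, 0.2128]
ee_rot: [-0.002, 0.963, 0.269, -0.003]
wrist_force: [-0.2, -0.3, -0.3]
opening: 0.0856
```

Call:
carry_out(
  plan=[
    [0,0,0,0,0,0,-1],
    [0,0,0,0,0,0,-1],
    [0,0,0,0,0,0,-1],
    [0,0,0,0,0,0,-1],
    [0,0,0,0,0,0,-1],
  ],
)

```text
time: 3.95
tcp_pos: [0.6035, -0.1103, 0.2171]
ee_rot: [0.0, 0.963, 0.269, 0.0]
wrist_force: [-2.1, 0.2, 3.4]
opening: 0.0098
```

Run:
```python
from h import *
snap('wrist','w2.png');s=bot.sense();print(s['tcp_pos'],s['opening'],s['wrist_force'])
```

```text
[ 0.60351462 -0.11031683  0.21709305] 0.009633472990856005 [-2.26235311 -0.69278661  3.18308203]
```

View pics/w2.png

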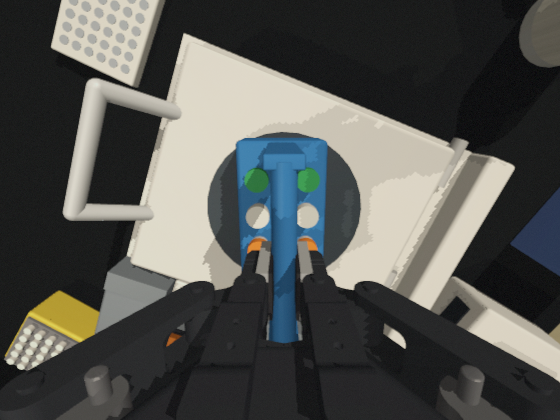

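Call:
carry_out(
  plan=[
    [0,0,0,0,0,-0.03,-1],
    [0,0,0,0,0,-0.1,-1],
    [0,0,0,0,0,-0.2,-1],
    [0,0,0,0,0,-0.3,-1],
    [0,0,0,0,0,-0.35,-1],
  ],
)

```text
time: 4.62
tcp_pos: [0.6043, -0.1104, 0.2894]
ee_rot: [0.001, 0.963, 0.269, 0.002]
wrist_force: [0.1, 0.6, -3.4]
opening: 0.0099
```

Run:
```python
from h import *
upd([0,0,0,0,0,-.35])
snap('side','s2.png');s=bot.sense();print(s['tcp_pos'],s['opening'],s['wrist_force'],s['ft_torque'])
im=cv2.imread('pics/s2.png');cv2.imwrite('pics/s2c.png',cv2.resize(im[120:280,230:400],None,fx=3.5,fy=3.5))
R=Rd(.544)
plan(line([.56,.08,.286],R),[-1.]*5)
plan(line([.508,.266,.286],R),[-1.]*5)
```

```text
[ 0.60451673 -0.1104301   0.29023201] 0.009541955415371131 [ 0.49431138 -0.44790221 -0.98133487] [ 0.0084261  -0.04588396  0.003493  ]
[[0.0, 0.0, 0.0, 0.062, -0.185, 0.0, -1.0], [0.0, 0.0, 0.0, 0.123, -0.371, 0.0, -1.0], [0.0, 0.0, 0.0, 0.185, -0.556, 0.0, -1.0], [0.0, 0.0, 0.0, 0.247, -0.742, 0.0, -1.0], [0.0, 0.0, 0.0, 0.308, -0.927, 0.0, -1.0]]
[[0.0, 0.0, 0.0, 0.052, -0.186, 0.0, -1.0], [0.0, 0.0, 0.0, 0.104, -0.372, 0.0, -1.0], [0.0, 0.0, 0.0, 0.156, -0.558, 0.0, -1.0], [0.0, 0.0, 0.0, 0.207, -0.745, 0.0, -1.0], [0.0, 0.0, 0.0, 0.259, -0.931, 0.0, -1.0]]
```

View pics/s2c.png

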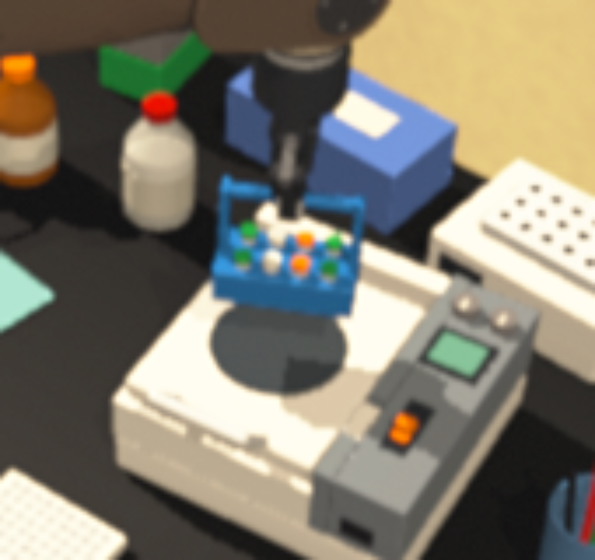

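Call:
carry_out(
  plan=[
    [0.0,0.0,0.0,0.031,-0.093,0.0,-1.0],
    [0.0,0.0,0.0,0.093,-0.28,0.0,-1.0],
    [0.0,0.0,0.0,0.165,-0.49,0.0,-1.0],
    [0.0,0.0,0.0,0.237,-0.71,0.0,-1.0],
    [0.0,0.0,0.0,0.308,-0.927,0.0,-1.0],
  ],
)

```text
time: 5.3
tcp_pos: [0.5585, 0.0829, 0.285]
ee_rot: [-0.001, 0.963, 0.269, -0.001]
wrist_force: [0.2, 0.3, -2.8]
opening: 0.0097
```

Call:
carry_out(
  plan=[
    [0.0,0.0,0.0,0.058,-0.21,0.0,-1.0],
    [0.0,0.0,0.0,0.116,-0.42,0.0,-1.0],
    [0.0,0.0,0.0,0.175,-0.63,0.0,-1.0],
    [0.0,0.0,0.0,0.228,-0.82,0.0,-1.0],
    [0.0,0.0,0.0,0.259,-0.931,0.0,-1.0],
  ],
)

```text
time: 5.92
tcp_pos: [0.5057, 0.269, 0.2849]
ee_rot: [-0.0, 0.963, 0.27, -0.001]
wrist_force: [-0.6, 0.2, -2.5]
opening: 0.0098
```

Run:
```python
from h import *
snap('side','s3.png');s=bot.sense();print(load()[0],s['tcp_pos'],s['opening'],s['wrist_force'],s['ft_torque'])
im=cv2.imread('pics/s3.png');cv2.imwrite('pics/s3c.png',cv2.resize(im[80:250,130:310],None,fx=3.5,fy=3.5))
```

```text
[0.50792478 0.26602163 0.286     ] [0.50498215 0.27096888 0.28492618] 0.010171450688870485 [-1.50213435  1.41026842 -2.47974592] [0.20962497 0.13162691 0.04839073]
```

View pics/s3c.png

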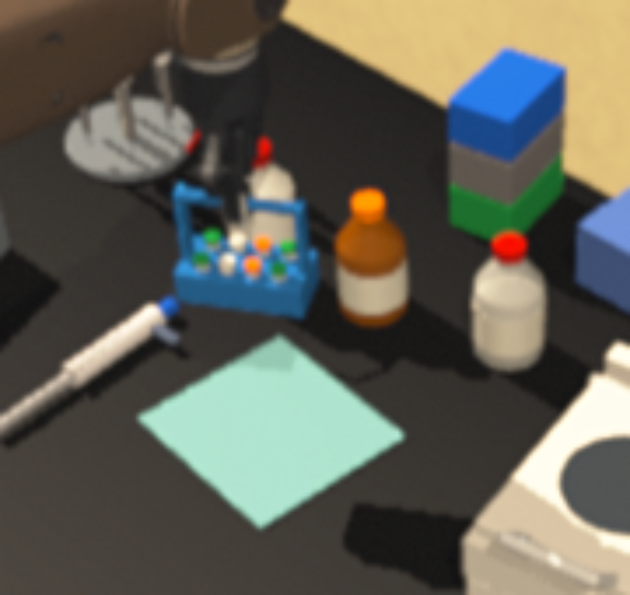

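Call:
carry_out(
  plan=[
    [0,0,0,0,0,0.1,-1],
    [0,0,0,0,0,0.3,-1],
    [0,0,0,0,0,0.5,-1],
    [0,0,0,0,0,0.7,-1],
    [0,0,0,0,0,0.8,-1],
  ],
)

```text
time: 6.6
tcp_pos: [0.5055, 0.2649, 0.1217]
ee_rot: [0.0, 0.963, 0.268, -0.004]
wrist_force: [0.3, 0.4, -3.5]
opening: 0.0098
```

Run:
```python
from h import *
upd([0,0,0,0,0,.8])
snap('side','s4.png');s=bot.sense();print(load()[0],s['tcp_pos'],s['opening'],s['wrist_force'],s['ft_torque'])
im=cv2.imread('pics/s4.png');cv2.imwrite('pics/s4c.png',cv2.resize(im[80:250,130:310],None,fx=3.5,fy=3.5))
```

```text
[0.50792478 0.26602163 0.126     ] [0.50492809 0.26479637 0.12020707] 0.009954831605148883 [-1.31742552 -0.9592685  -4.77815802] [-0.0269112   0.04183281  0.04942599]
```

View pics/s4c.png

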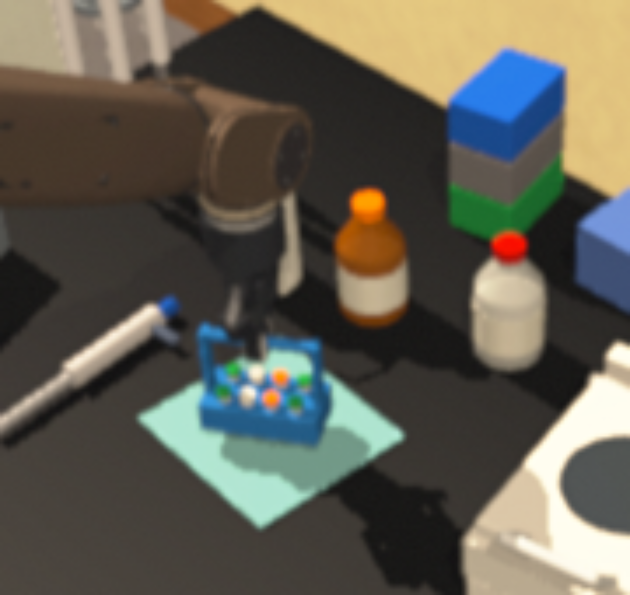

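Call:
carry_out(
  plan=[
    [0,0,0,0,0,0.03,-1],
    [0,0,0,0,0,0.05,-1],
    [0,0,0,0,0,0.07,-1],
    [0,0,0,0,0,0.09,-1],
    [0,0,0,0,0,0.09,-1],
  ],
)

```text
time: 7.28
tcp_pos: [0.5079, 0.2665, 0.1082]
ee_rot: [0.0, 0.963, 0.269, -0.0]
wrist_force: [0.1, -0.6, -3.0]
opening: 0.0102
```

Call:
carry_out(
  plan=[
    [0,0,0,0,0,0,-1],
    [0,0,0,0,0,0.01,-1],
    [0,0,0,0,0,0.02,-1],
    [0,0,0,0,0,0.02,-1],
    [0,0,0,0,0,0.02,-1],
  ],
)

```text
time: 7.9
tcp_pos: [0.5083, 0.2667, 0.1051]
ee_rot: [-0.0, 0.963, 0.269, 0.0]
wrist_force: [-2.9, -1.1, 4.2]
opening: 0.0102
```

Run:
```python
from h import *
upd([0,0,0,0,0,.11])
snap('side','s5.png');s=bot.sense();print(load()[0],s['tcp_pos'],s['opening'],s['wrist_force'],s['ft_torque'])
im=cv2.imread('pics/s5.png');cv2.imwrite('pics/s5c.png',cv2.resize(im[150:240,160:260],None,fx=6,fy=6,interpolation=2))
```

```text
[0.50792478 0.26602163 0.104     ] [0.50833309 0.26671286 0.10515258] 0.010322464218271257 [-3.53383467  0.34869013  5.2251965 ] [-0.11349663  0.49176305 -0.02048767]
```

View pics/s5c.png

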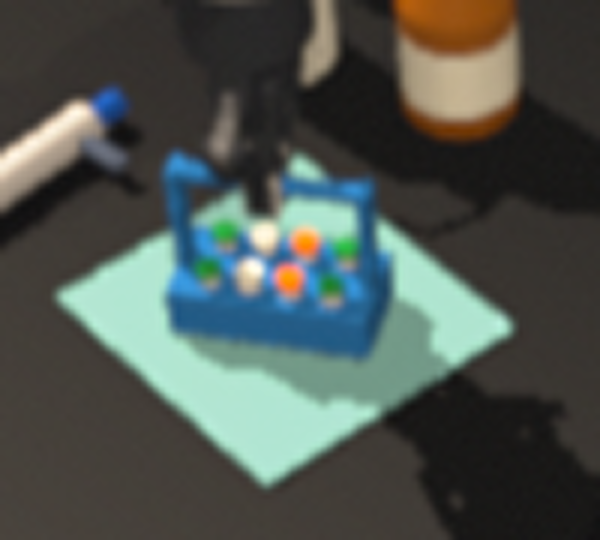

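Call:
carry_out(
  plan=[
    [0,0,0,0,0,0.005,-0.8],
    [0,0,0,0,0,0.005,-0.7],
    [0,0,0,0,0,0.005,-0.6],
    [0,0,0,0,0,0.005,-0.4],
    [0,0,0,0,0,0.005,-0.2],
  ],
)

```text
time: 8.57
tcp_pos: [0.5081, 0.2665, 0.103]
ee_rot: [0.0, 0.963, 0.269, -0.0]
wrist_force: [-0.4, -0.9, 0.6]
opening: 0.0343
```

Call:
carry_out(
  plan=[
    [0,0,0,0,0,0,0.3],
    [0,0,0,0,0,-0.1,0.6],
    [0,0,0,0,0,-0.3,1],
    [0,0,0,0,0,-0.6,1],
    [0,0,0,0,0,-0.9,1],
  ],
)

```text
time: 9.2
tcp_pos: [0.5079, 0.2665, 0.2866]
ee_rot: [-0.0, 0.963, 0.269, 0.001]
wrist_force: [0.9, 0.7, 0.1]
opening: 0.0855
```

Run:
```python
from h import *
upd([0,0,0,0,0,-.895])
snap('side','s6.png');s=bot.sense();print(load()[0],s['tcp_pos'],s['opening'],s['wrist_force'],s['ft_torque'])
snap('top','t6.png')
im=cv2.imread('pics/s6.png');a=cv2.resize(im[150:240,160:260],None,fx=4,fy=4,interpolation=2)
im=cv2.imread('pics/t6.png');b=cv2.resize(im[205:295,140:240],None,fx=4,fy=4,interpolation=2)
cv2.imwrite('pics/s6c.png',np.hstack([a,b]))
R=Rd(YM)
plan(line([.48,.1,.285],Rd(.36),n=5),[1.]*5)
h=mach(-.155,.0425,.15);print(h)
plan(line([h[0],-.05,.285],Rd(.2),n=5),[1.]*5)
plan(line([h[0],h[1],.285],Rd(YM),n=2),[1.]*5)
```

```text
[0.50792478 0.26602163 0.283     ] [0.51150675 0.26778544 0.29770425] 0.08546123275547844 [1.9881034  0.24545164 6.87199365] [ 0.03276021 -0.07652944 -0.02517277]
[[0.0, 0.0, 0.023, -0.11, 0.128, -0.002, 1.0], [0.0, 0.0, 0.047, -0.22, 0.255, -0.004, 1.0], [0.0, 0.0, 0.07, -0.33, 0.383, -0.006, 1.0], [0.0, 0.0, 0.094, -0.439, 0.51, -0.008, 1.0], [0.0, 0.0, 0.117, -0.549, 0.638, -0.01, 1.0]]
[ 0.46675301 -0.13279592  0.15      ]
[[0.0, 0.0, 0.02, -0.065, 0.136, 0.0, 1.0], [0.0, 0.0, 0.041, -0.131, 0.271, 0.0, 1.0], [0.0, 0.0, 0.061, -0.196, 0.407, 0.0, 1.0], [0.0, 0.0, 0.082, -0.261, 0.543, 0.0, 1.0], [0.0, 0.0, 0.102, -0.327, 0.678, 0.0, 1.0]]
[[0.0, 0.0, 0.008, -0.041, 0.203, 0.0, 1.0], [0.0, 0.0, 0.015, -0.082, 0.406, 0.0, 1.0], [0.0, 0.0, 0.015, -0.082, 0.406, 0.0, 1.0], [0.0, 0.0, 0.015, -0.082, 0.406, 0.0, 1.0], [0.0, 0.0, 0.015, -0.082, 0.406, 0.0, 1.0]]
```

View pics/s6c.png

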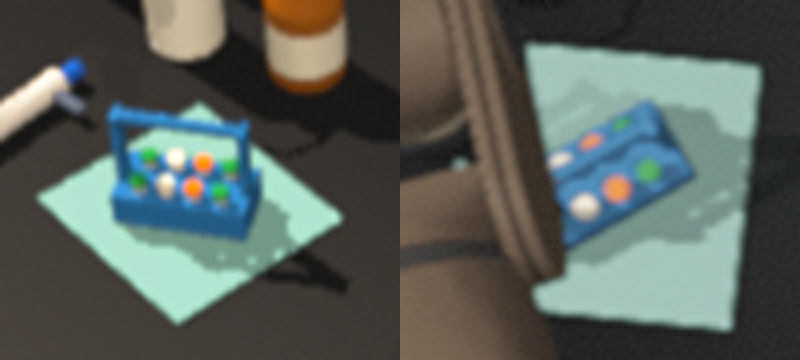

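Run:
```python
from h import *
save([.50792,.26602,.283],Rd(.544))
upd([0,0,.117,-.549,.638,-.01]);print(load()[0])
h=mach(-.155,.0425,.15)
plan(line([h[0],h[1],.285],Rd(YM),n=5),[1.]*5)
```

```text
[0.48001115 0.10001128 0.285     ]
[[0.0, 0.0, 0.023, -0.094, 0.213, 0.0, 1.0], [0.0, 0.0, 0.047, -0.189, 0.426, 0.0, 1.0], [0.0, 0.0, 0.07, -0.283, 0.64, 0.0, 1.0], [0.0, 0.0, 0.094, -0.378, 0.853, 0.0, 1.0], [0.0, 0.0, 0.117, -0.472, 1.066, 0.0, 1.0]]
```

Call:
carry_out(
  plan=[
    [0.0,0.0,0.023,-0.11,0.128,-0.002,1.0],
    [0.0,0.0,0.047,-0.22,0.255,-0.004,1.0],
    [0.0,0.0,0.07,-0.33,0.383,-0.006,1.0],
    [0.0,0.0,0.094,-0.439,0.51,-0.008,1.0],
    [0.0,0.0,0.117,-0.549,0.638,-0.01,1.0],
  ],
)

```text
time: 9.93
tcp_pos: [0.4799, 0.0995, 0.2864]
ee_rot: [0.0, 0.984, 0.179, 0.001]
wrist_force: [0.9, 0.9, -0.7]
opening: 0.0854
```

Call:
carry_out(
  plan=[
    [0.0,0.0,0.023,-0.094,0.213,0.0,1.0],
    [0.0,0.0,0.047,-0.189,0.426,0.0,1.0],
    [0.0,0.0,0.07,-0.283,0.64,0.0,1.0],
    [0.0,0.0,0.094,-0.378,0.853,0.0,1.0],
    [0.0,0.0,0.117,-0.44,0.993,0.0,1.0],
  ],
)

```text
time: 10.55
tcp_pos: [0.4676, -0.1183, 0.2865]
ee_rot: [0.001, 0.996, 0.087, 0.001]
wrist_force: [0.1, -0.3, 0.1]
opening: 0.0854
```

Run:
```python
from h import *
save([.48001,.10001,.285],Rd(.544))
import math
p,r=load();save(p,r*Ro.from_rotvec([0,0,.117*np.pi/2]));upd([0,0,.117,-.44,.993,0])
s=bot.sense();print(load()[0],s['tcp_pos'],load()[1].as_quat(),s['ee_rot'])
m=viewer.camera_model('wrist');snap('wrist','w7.png')
for y in (0,.0425,.0845): print(pj('wrist',mach(-.155,y,.15),m))
```

```text
[ 0.46765977 -0.11686192  0.285     ] [ 0.46760479 -0.1182662   0.28649866] [0.99611142 0.08810245 0.         0.        ] [5.58550845e-04 9.96223575e-01 8.68198293e-02 7.70207713e-04]
[279.57282594 257.78719112]
[279.24357946 216.1838829 ]
[278.88942299 171.43296879]
```

View pics/w7.png

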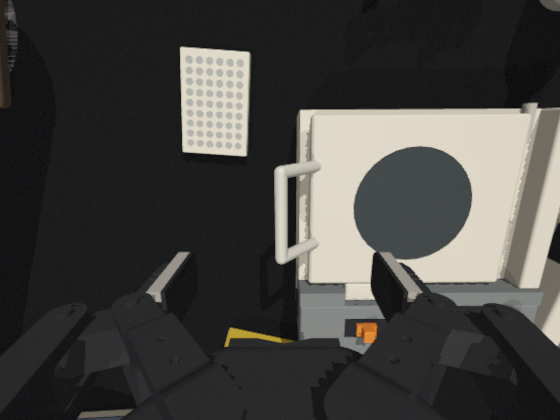

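Run:
```python
from h import *
h=mach(-.154,.0425,.15)
plan([(np.array([h[0],h[1],z]),Rd(YM)) for z in (.26,.22,.18,.150,.150)],[1.]*5)
```

```text
[[0.0, 0.0, 0.0, -0.013, 0.078, 0.125, 1.0], [0.0, 0.0, 0.0, -0.013, 0.078, 0.325, 1.0], [0.0, 0.0, 0.0, -0.013, 0.078, 0.525, 1.0], [0.0, 0.0, 0.0, -0.013, 0.078, 0.675, 1.0], [0.0, 0.0, 0.0, -0.013, 0.078, 0.675, 1.0]]
```

Call:
carry_out(
  plan=[
    [0.0,0.0,0.0,-0.013,0.078,0.125,1.0],
    [0.0,0.0,0.0,-0.013,0.078,0.325,1.0],
    [0.0,0.0,0.0,-0.013,0.078,0.525,1.0],
    [0.0,0.0,0.0,-0.013,0.078,0.675,1.0],
    [0.0,0.0,0.0,-0.013,0.078,0.675,1.0],
  ],
)

```text
time: 11.22
tcp_pos: [0.4665, -0.1311, 0.1485]
ee_rot: [-0.001, 0.996, 0.088, -0.002]
wrist_force: [0.7, -0.2, -0.0]
opening: 0.0855
```

Call:
carry_out(
  plan=[
    [0,0,0,0,0,0,0],
    [0,0,0,0,0,0,-0.6],
    [0,0,0,0,0,0,-1],
    [0,0,0,0,0,0,-1],
    [0,0,0,0,0,0,-1],
  ],
)

```text
time: 11.85
tcp_pos: [0.4674, -0.1325, 0.1511]
ee_rot: [0.0, 0.996, 0.089, -0.001]
wrist_force: [-4.6, 0.4, 4.6]
opening: 0.01
```

Run:
```python
from h import *
s=bot.sense();print(s['tcp_pos'],s['opening'],s['wrist_force'],s['ft_torque'],load()[0])
snap('wrist','w8.png')
```

```text
[ 0.46736432 -0.13253645  0.15112939] 0.010016773412677047 [-4.56798115  0.3776308   4.62997778] [-0.1228893   0.81836946  0.06466117] [ 0.46783824 -0.1326761   0.15      ]
```

View pics/w8.png

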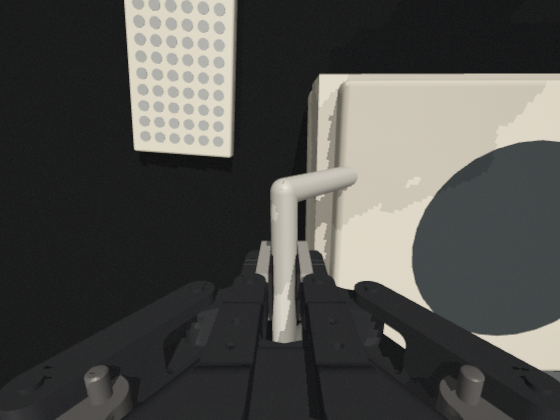

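Call:
carry_out(
  plan=[
    [0,0,0,0,0,-0.008,-1],
    [0,0,0,0,0,-0.016,-1],
    [0,0,0,0,0,-0.025,-1],
    [0,0,0,0,0,-0.025,-1],
    [0,0,0,0,0,-0.025,-1],
  ],
)

```text
time: 12.52
tcp_pos: [0.4682, -0.1323, 0.1553]
ee_rot: [0.0, 0.996, 0.088, 0.0]
wrist_force: [0.5, -3.7, -3.2]
opening: 0.01
```

Run:
```python
from h import *
upd([0,0,0,0,0,-.025])
s=bot.sense();print(s['tcp_pos'],s['opening'],s['wrist_force'],s['ft_torque'],load()[0])
```

```text
[ 0.4682334  -0.13231623  0.15532549] 0.01002761242337378 [ 0.50181742 -3.65209122 -3.23096396] [-0.4583405   0.03241542  0.06395353] [ 0.46783824 -0.1326761   0.155     ]
```

Call:
carry_out(
  plan=[
    [0,0,0,0,0,-0.005,-1],
    [0,0,0,0,0,-0.01,-1],
    [0,0,0,0,0,-0.015,-1],
    [0,0,0,0,0,-0.015,-1],
    [0,0,0,0,0,-0.015,-1],
  ],
)

```text
time: 13.15
tcp_pos: [0.4689, -0.1322, 0.1581]
ee_rot: [0.0, 0.996, 0.088, 0.001]
wrist_force: [5.3, -2.7, -6.6]
opening: 0.0099
```

Call:
carry_out(
  plan=[
    [0,0,0,0,0,-0.004,-1],
    [0,0,0,0,0,-0.008,-1],
    [0,0,0,0,0,-0.008,-1],
    [0,0,0,0,0,-0.008,-1],
    [0,0,0,0,0,-0.008,-1],
  ],
)

```text
time: 13.78
tcp_pos: [0.469, -0.1322, 0.1587]
ee_rot: [0.0, 0.996, 0.088, 0.002]
wrist_force: [8.6, -3.7, -12.6]
opening: 0.0099
```

Call:
carry_out(
  plan=[
    [0,0,0,0,0,-0.004,-1],
    [0,0,0,0,0,-0.006,-1],
    [0,0,0,0,0,-0.006,-1],
    [0,0,0,0,0,-0.006,-1],
    [0,0,0,0,0,-0.006,-1],
  ],
)

```text
time: 14.4
tcp_pos: [0.469, -0.1322, 0.1591]
ee_rot: [0.0, 0.996, 0.088, 0.002]
wrist_force: [11.1, -4.7, -15.9]
opening: 0.0099
```

Call:
carry_out(
  plan=[
    [0,0,0,0,0,0.01,-1],
    [0,0,0,0,0,0.02,-1],
    [0,0,0,0,0,0.035,-1],
    [0,0,0,0,0,0.052,-1],
    [0,0,0,0,0,0.052,-1],
  ],
)

```text
time: 15.02
tcp_pos: [0.4674, -0.1325, 0.1512]
ee_rot: [0.0, 0.996, 0.088, -0.001]
wrist_force: [-4.0, -3.6, 0.8]
opening: 0.0099
```

Call:
carry_out(
  plan=[
    [0,0,0,0,0,0,-0.5],
    [0,0,0,0,0,0,0],
    [0,0,0,0,0,0,0.6],
    [0,0,0,0,0,-0.2,1],
    [0,0,0,0,0,-0.4,1],
  ],
)

```text
time: 15.65
tcp_pos: [0.4678, -0.1317, 0.2311]
ee_rot: [-0.001, 0.996, 0.088, -0.001]
wrist_force: [1.2, 0.1, 0.3]
opening: 0.0852
```

Run:
```python
from h import *
p=mach(-.154,.0425,.15);save([.46784,-.13268,.155+.003+.0016+.0012-.0104+.08],Rd(YM))
print(load()[0])
s=bot.sense();print(s['tcp_pos'],s['wrist_force'])
g=mach(-.060,-.100,.136);print(g)
R=Rd(YM)
plan(line(list(g[:2])+[.23],R),[1,.5,0,-.3,-.4])
```

```text
[ 0.46784 -0.13268  0.2304 ]
[ 0.46779502 -0.13173563  0.23113836] [1.23019097 0.11048007 0.31314156]
[ 0.58523616 -0.25646076  0.136     ]
[[0.0, 0.0, 0.0, 0.094, 0.142, 0.0, 1], [0.0, 0.0, 0.0, 0.188, 0.285, 0.001, 0.5], [0.0, 0.0, 0.0, 0.282, 0.427, 0.001, 0], [0.0, 0.0, 0.0, 0.376, 0.57, 0.002, -0.3], [0.0, 0.0, 0.0, 0.47, 0.712, 0.002, -0.4]]
```

Call:
carry_out(
  plan=[
    [0.0,0.0,0.0,0.094,0.142,0.0,1],
    [0.0,0.0,0.0,0.188,0.285,0.0,0.5],
    [0.0,0.0,0.0,0.282,0.427,0.0,0],
    [0.0,0.0,0.0,0.376,0.57,0.002,-0.3],
    [0.0,0.0,0.0,0.47,0.712,0.002,-0.3],
  ],
)

```text
time: 16.27
tcp_pos: [0.5865, -0.2564, 0.2301]
ee_rot: [-0.0, 0.996, 0.088, 0.0]
wrist_force: [-0.3, 1.1, 0.2]
opening: 0.0301
```

Run:
```python
from h import *
s=bot.sense();print(load()[0],s['tcp_pos'],s['opening'])
m=viewer.camera_model('wrist');snap('wrist','w9.png')
print(pj('wrist',mach(-.06,-.1,.142),m))
for dx in(-.006,.006):
  for dy in (-.007,.007): print(pj('wrist',mach(-.06+dx,-.1+dy,.142),m))
im=cv2.imread('pics/w9.png');cv2.imwrite('pics/w9c.png',cv2.resize(im[160:310,180:390],None,fx=3.8,fy=3.8,interpolation=2))
```

```text
[ 0.58532109 -0.25642148  0.23      ] [ 0.58647126 -0.25641369  0.23005578] 0.03008422417501394
[281.22692357 218.14185898]
[273.42521131 226.82935114]
[273.23596151 209.31655938]
[289.08199221 226.81707651]
[289.16292019 209.30483627]
```

View pics/w9c.png

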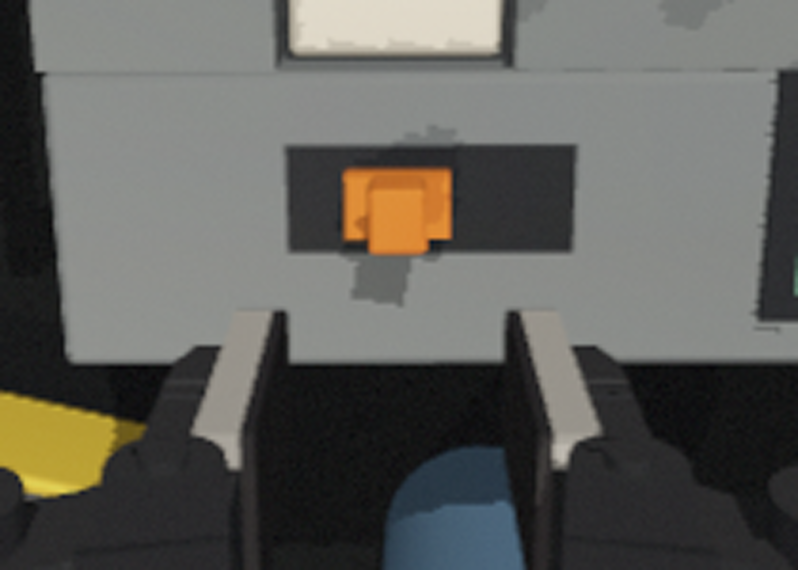

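Run:
```python
from h import *
g=mach(-.0585,-.100,.0)
plan([(np.array([g[0],g[1],z]),Rd(YM)) for z in (.21,.18,.165,.155,.1515)],[-.3]*5)
```

```text
[[0.0, 0.0, 0.0, 0.007, 0.0, 0.1, -0.3], [0.0, 0.0, 0.0, 0.007, 0.0, 0.25, -0.3], [0.0, 0.0, 0.0, 0.007, 0.0, 0.325, -0.3], [0.0, 0.0, 0.0, 0.007, 0.0, 0.375, -0.3], [0.0, 0.0, 0.0, 0.007, 0.0, 0.392, -0.3]]
```

Call:
carry_out(
  plan=[
    [0.0,0.0,0.0,0.007,0.0,0.1,-0.3],
    [0.0,0.0,0.0,0.007,0.0,0.25,-0.3],
    [0.0,0.0,0.0,0.007,0.0,0.325,-0.3],
    [0.0,0.0,0.0,0.007,0.0,0.375,-0.3],
    [0.0,0.0,0.0,0.007,0.0,0.392,-0.3],
  ],
)

```text
time: 16.95
tcp_pos: [0.5869, -0.2553, 0.1515]
ee_rot: [-0.0, 0.996, 0.088, -0.0]
wrist_force: [-0.0, -1.0, -0.1]
opening: 0.0296
```

Call:
carry_out(
  plan=[
    [0,0,0,0,0,0,-0.5],
    [0,0,0,0,0,0,-0.7],
    [0,0,0,0,0,0,-1],
    [0,0,0,0,0,0,-1],
    [0,0,0,0,0,0,-1],
  ],
)

```text
time: 17.58
tcp_pos: [0.5874, -0.2559, 0.1532]
ee_rot: [0.0, 0.996, 0.088, 0.001]
wrist_force: [-2.5, 0.6, 5.3]
opening: 0.0095
```

Run:
```python
from h import *
s=bot.sense();print(load()[0],s['tcp_pos'],s['opening'],s['wrist_force'])
snap('wrist','w10.png')
im=cv2.imread('pics/w10.png');cv2.imwrite('pics/w10c.png',cv2.resize(im[180:380,180:390],None,fx=3,fy=3,interpolation=2))
```

```text
[ 0.58669947 -0.25617635  0.1516    ] [ 0.58737896 -0.25593244  0.15316451] 0.009496691156269664 [-2.51372395  0.57732536  5.32985062]
```

View pics/w10c.png

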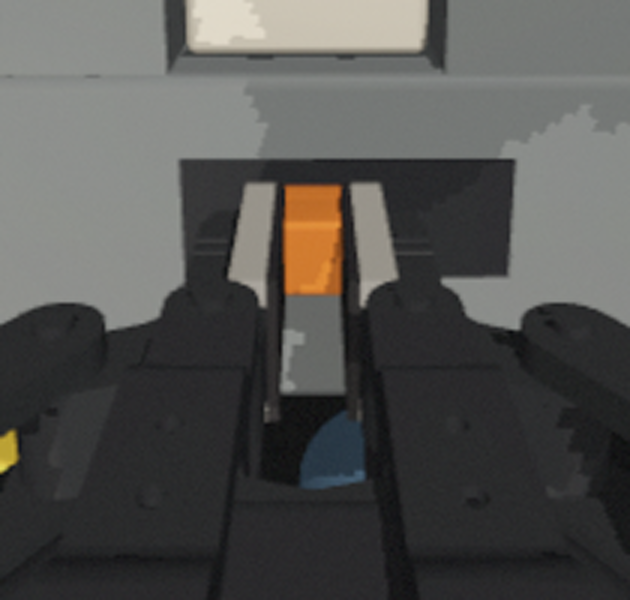

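Call:
carry_out(
  plan=[
    [0,0,0,0.015,0,-0.003,-1],
    [0,0,0,0.035,0,-0.004,-1],
    [0,0,0,0.055,0,-0.004,-1],
    [0,0,0,0.07,0,-0.004,-1],
    [0,0,0,0.08,0,-0.004,-1],
  ],
)

```text
time: 18.25
tcp_pos: [0.6014, -0.2534, 0.1531]
ee_rot: [0.0, 0.996, 0.089, -0.003]
wrist_force: [-9.7, -1.8, 9.3]
opening: 0.0095
```

Call:
carry_out(
  plan=[
    [0,0,0,0.005,0,0,-1],
    [0,0,0,0.01,0,0,-1],
    [0,0,0,0.01,0,0,-1],
    [0,0,0,0.01,0,0,-1],
    [0,0,0,0.01,0,0,-1],
  ],
)

```text
time: 18.88
tcp_pos: [0.6015, -0.2534, 0.1531]
ee_rot: [-0.0, 0.996, 0.089, -0.005]
wrist_force: [-13.2, -1.9, 11.0]
opening: 0.0097
```

Run:
```python
from h import *
upd([0,0,0,.09,0,-.004])
s=bot.sense();print(load()[0],s['tcp_pos'],s['opening'],s['wrist_force'])
snap('wrist','w11.png')
im=cv2.imread('pics/w11.png');cv2.imwrite('pics/w11c.png',cv2.resize(im[180:380,180:390],None,fx=3,fy=3,interpolation=2))
```

```text
[ 0.6044214  -0.25302468  0.1524    ] [ 0.60151143 -0.25336618  0.15306922] 0.009667991644523442 [-13.22783525  -1.87064247  11.03156309]
```

View pics/w11c.png

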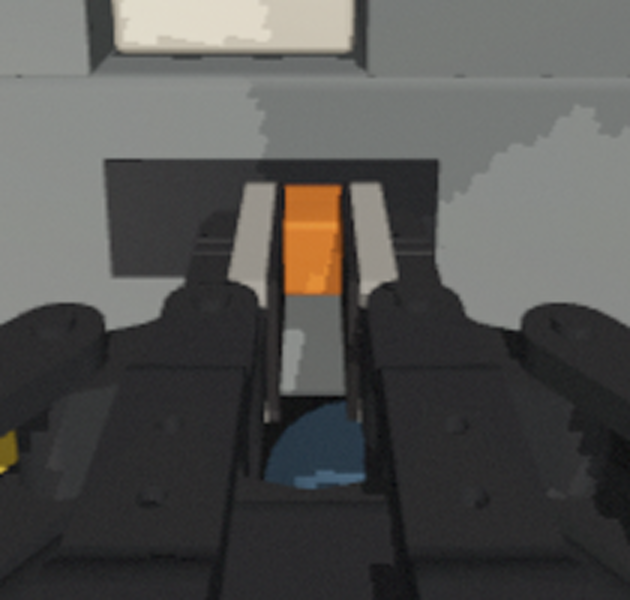

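Call:
carry_out(
  plan=[
    [0,0,0,-0.012,0,0,-1],
    [0,0,0,-0.012,0,0,-0.6],
    [0,0,0,-0.012,0,-0.01,-0.3],
    [0,0,0,-0.012,0,-0.15,-0.3],
    [0,0,0,-0.012,0,-0.4,-0.3],
  ],
)

```text
time: 19.55
tcp_pos: [0.6014, -0.2517, 0.2298]
ee_rot: [-0.002, 0.996, 0.088, -0.002]
wrist_force: [0.6, -1.1, -0.2]
opening: 0.0297
```

Run:
```python
from h import *
upd([0,0,0,-.012,0,-.4])
s=bot.sense();print(load()[0],s['tcp_pos'],s['opening'],s['wrist_force'])
m=viewer.camera_model('wrist');snap('wrist','w12.png')
for x in(-.06,-.045):print(pj('wrist',mach(x,-.1,.142),m))
im=cv2.imread('pics/w12.png');cv2.imwrite('pics/w12c.png',cv2.resize(im[160:310,180:390],None,fx=3.8,fy=3.8,interpolation=2))
h=mach(-.1535,.0425,0)
plan(line([h[0],h[1],.235],Rd(YM)),[-.3,0,.5,1,1])
plan([(np.array([h[0],h[1],z]),Rd(YM)) for z in (.22,.20,.175,.150,.150)],[1.]*5)
```

```text
[ 0.60205848 -0.2534449   0.2324    ] [ 0.60140494 -0.25166713  0.22981014] 0.02966102108447388 [ 0.56331406 -1.08822125 -0.18133539]
[261.40929501 221.26702387]
[281.10928603 221.28640666]
[[0.0, 0.0, 0.0, -0.111, -0.142, -0.003, -0.3], [0.0, 0.0, 0.0, -0.221, -0.285, -0.005, 0], [0.0, 0.0, 0.0, -0.332, -0.427, -0.008, 0.5], [0.0, 0.0, 0.0, -0.442, -0.57, -0.01, 1], [0.0, 0.0, 0.0, -0.553, -0.712, -0.013, 1]]
[[0.0, 0.0, 0.0, 0.0, 0.0, 0.075, 1.0], [0.0, 0.0, 0.0, 0.0, 0.0, 0.175, 1.0], [0.0, 0.0, 0.0, 0.0, 0.0, 0.3, 1.0], [0.0, 0.0, 0.0, 0.0, 0.0, 0.425, 1.0], [0.0, 0.0, 0.0, 0.0, 0.0, 0.425, 1.0]]
```

View pics/w12c.png

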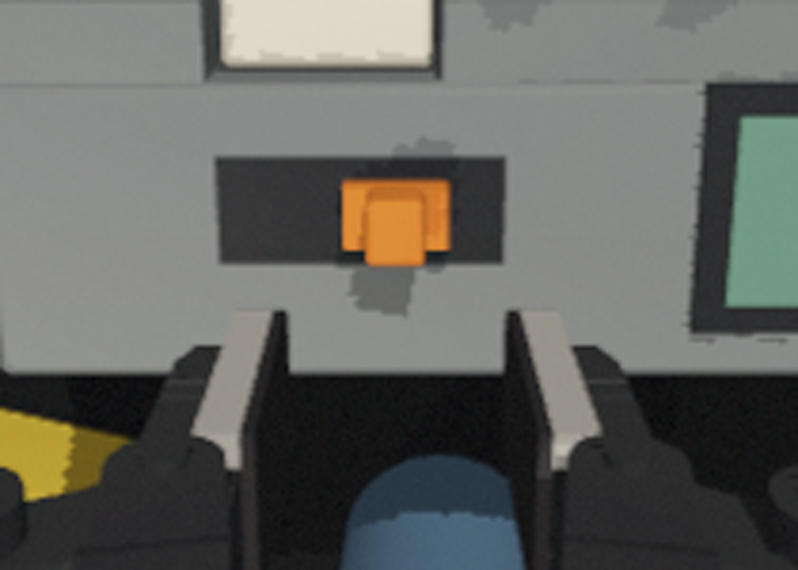

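Call:
carry_out(
  plan=[
    [0.0,0.0,0.0,-0.111,-0.142,-0.003,-0.3],
    [0.0,0.0,0.0,-0.221,-0.285,-0.005,0],
    [0.0,0.0,0.0,-0.332,-0.427,-0.008,0.5],
    [0.0,0.0,0.0,-0.442,-0.57,-0.01,1],
    [0.0,0.0,0.0,-0.553,-0.712,-0.013,1],
  ],
)

```text
time: 20.23
tcp_pos: [0.468, -0.1311, 0.235]
ee_rot: [-0.0, 0.996, 0.088, 0.0]
wrist_force: [0.7, -0.3, 0.1]
opening: 0.0852
```

Call:
carry_out(
  plan=[
    [0.0,0.0,0.0,0.0,0.0,0.075,1.0],
    [0.0,0.0,0.0,0.0,0.0,0.175,1.0],
    [0.0,0.0,0.0,0.0,0.0,0.3,1.0],
    [0.0,0.0,0.0,0.0,0.0,0.425,1.0],
    [0.0,0.0,0.0,0.0,0.0,0.425,1.0],
  ],
)

```text
time: 20.85
tcp_pos: [0.4674, -0.1317, 0.1473]
ee_rot: [-0.002, 0.996, 0.088, -0.002]
wrist_force: [-0.1, -0.6, 0.3]
opening: 0.0854
```

Call:
carry_out(
  plan=[
    [0,0,0,0,0,0,0],
    [0,0,0,0,0,0,-0.6],
    [0,0,0,0,0,0,-1],
    [0,0,0,0,0,0,-1],
    [0,0,0,0,0,0,-1],
  ],
)

```text
time: 21.48
tcp_pos: [0.4674, -0.1325, 0.151]
ee_rot: [0.0, 0.996, 0.089, -0.002]
wrist_force: [-5.3, -0.5, 4.7]
opening: 0.01
```

Run:
```python
from h import *
s=bot.sense();print(load()[0],s['tcp_pos'],s['opening'],s['wrist_force'],s['qpos'])
```

```text
[ 0.46823382 -0.13260996  0.15      ] [ 0.46738589 -0.13250926  0.15104249] 0.009984114117961547 [-5.27986476 -0.47896399  4.66483821] [-0.48417476 -0.02455039  2.11428855 -0.00309829  1.05485807 -0.66042191]
```

```bash
cat > arc.py <<'E'
from h import *
P0=np.array([.4674,-.1326,.150])
def arc(t):
    c,s=np.cos(t),np.sin(t); dx=-.245*c+.055*s+.245; dz=.055*c+.245*s-.055
    return P0+[dx*np.cos(YM),dx*np.sin(YM),dz]
for k in range(4):
    plan([(arc(.87*(k*5+i)/20),Rd(YM)) for i in range(1,6)],[-1]*5); print(load()[0])
E
python3 arc.py
```

```text
[[0.0, 0.0, 0.0, 0.009, -0.001, -0.053, -1], [0.0, 0.0, 0.0, 0.024, -0.001, -0.105, -1], [0.0, 0.0, 0.0, 0.042, -0.001, -0.157, -1], [0.0, 0.0, 0.0, 0.062, -0.001, -0.208, -1], [0.0, 0.0, 0.0, 0.084, -0.001, -0.258, -1]]
[ 0.48473927 -0.12947149  0.2016    ]
[[0.0, 0.0, 0.0, 0.024, 0.0, -0.049, -1], [0.0, 0.0, 0.0, 0.051, 0.0, -0.097, -1], [0.0, 0.0, 0.0, 0.079, 0.0, -0.143, -1], [0.0, 0.0, 0.0, 0.11, 0.0, -0.189, -1], [0.0, 0.0, 0.0, 0.142, 0.0, -0.233, -1]]
[ 0.51270055 -0.12449886  0.2482    ]
[[0.0, 0.0, 0.0, 0.034, 0.0, -0.042, -1], [0.0, 0.0, 0.0, 0.07, 0.0, -0.083, -1], [0.0, 0.0, 0.0, 0.108, 0.0, -0.123, -1], [0.0, 0.0, 0.0, 0.147, 0.0, -0.16, -1], [0.0, 0.0, 0.0, 0.189, 0.0, -0.196, -1]]
[ 0.54991661 -0.11788035  0.2874    ]
[[0.0, 0.0, 0.0, 0.042, 0.0, -0.034, -1], [0.0, 0.0, 0.0, 0.086, 0.0, -0.067, -1], [0.0, 0.0, 0.0, 0.132, 0.0, -0.097, -1], [0.0, 0.0, 0.0, 0.178, 0.0, -0.125, -1], [0.0, 0.0, 0.0, 0.226, 0.0, -0.152, -1]]
[ 0.59441836 -0.10996616  0.3178    ]
```

Call:
carry_out(
  plan=[
    [0,0,0,0.003,0,-0.02,-1],
    [0,0,0,0.007,0,-0.04,-1],
    [0,0,0,0.011,0,-0.06,-1],
    [0,0,0,0.011,0,-0.06,-1],
    [0,0,0,0.011,0,-0.06,-1],
  ],
)

```text
time: 22.1
tcp_pos: [0.47, -0.132, 0.1622]
ee_rot: [0.0, 0.996, 0.088, -0.001]
wrist_force: [-3.6, -4.3, -1.9]
opening: 0.0101
```

Free now (12 mm up with about 3 N). Continue along the arc.

Call:
carry_out(
  plan=[
    [0,0,0,0.008,0,-0.03,-1],
    [0,0,0,0.02,0,-0.07,-1],
    [0,0,0,0.036,0,-0.115,-1],
    [0,0,0,0.054,0,-0.158,-1],
    [0,0,0,0.073,0,-0.198,-1],
  ],
)

```text
time: 22.72
tcp_pos: [0.484, -0.1294, 0.202]
ee_rot: [0.0, 0.996, 0.089, -0.002]
wrist_force: [-6.0, -4.4, -2.3]
opening: 0.0098
```

Call:
carry_out(
  plan=[
    [0.0,0.0,0.0,0.024,0.0,-0.049,-1],
    [0.0,0.0,0.0,0.051,0.0,-0.097,-1],
    [0.0,0.0,0.0,0.079,0.0,-0.143,-1],
    [0.0,0.0,0.0,0.11,0.0,-0.189,-1],
    [0.0,0.0,0.0,0.142,0.0,-0.233,-1],
  ],
)

```text
time: 23.35
tcp_pos: [0.5111, -0.1245, 0.2493]
ee_rot: [0.0, 0.996, 0.088, -0.004]
wrist_force: [-9.6, -4.3, 2.3]
opening: 0.0099
```

Run:
```python
from h import *
s=bot.sense();print(s['tcp_pos'],s['opening'],s['wrist_force'],s['ft_torque'],s['qpos'])
snap('side','s20.png')
```

```text
[ 0.51109999 -0.12452571  0.24931791] 0.009876598492854648 [-9.58049784 -4.2800127   2.28912063] [-0.6404124   1.81837961  0.02100255] [-0.43029207 -0.03993198  1.93761192 -0.00400851  1.25012767 -0.60624256]
```

View pics/s20.png

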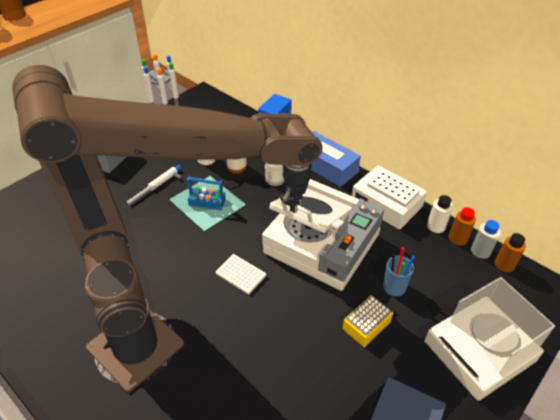

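Call:
carry_out(
  plan=[
    [0.0,0.0,0.0,0.034,0.0,-0.042,-1],
    [0.0,0.0,0.0,0.07,0.0,-0.083,-1],
    [0.0,0.0,0.0,0.108,0.0,-0.123,-1],
    [0.0,0.0,0.0,0.147,0.0,-0.16,-1],
    [0.0,0.0,0.0,0.189,0.0,-0.196,-1],
  ],
)

```text
time: 24.02
tcp_pos: [0.5484, -0.1178, 0.2907]
ee_rot: [0.0, 0.996, 0.088, -0.003]
wrist_force: [-11.7, -2.7, 8.4]
opening: 0.0099
```

Call:
carry_out(
  plan=[
    [0.0,0.0,0.0,0.042,0.0,-0.034,-1],
    [0.0,0.0,0.0,0.086,0.0,-0.067,-1],
    [0.0,0.0,0.0,0.132,0.0,-0.097,-1],
    [0.0,0.0,0.0,0.178,0.0,-0.125,-1],
    [0.0,0.0,0.0,0.226,0.0,-0.152,-1],
  ],
)

```text
time: 24.65
tcp_pos: [0.5942, -0.1095, 0.3233]
ee_rot: [0.001, 0.996, 0.088, -0.0]
wrist_force: [-9.4, -1.4, 9.7]
opening: 0.0098
```

Call:
carry_out(
  plan=[
    [0,0,0,0,0,0,-1],
    [0,0,0,0,0,0,-1],
    [0,0,0,0,0,0,-1],
    [0,0,0,0,0,0,-1],
    [0,0,0,0,0,0,-1],
  ],
)

```text
time: 25.28
tcp_pos: [0.5942, -0.1095, 0.3233]
ee_rot: [0.001, 0.996, 0.088, 0.0]
wrist_force: [-9.0, -1.1, 11.4]
opening: 0.0098
```

Run:
```python
from h import *
s=bot.sense();print(s['tcp_pos'],s['opening'],s['wrist_force'],s['ft_torque'],s['qpos'])
hg=mach(.09,.0425,.095);d=s['tcp_pos']-hg;x=d@[np.cos(YM),np.sin(YM),0];print('theta',np.arctan2(d[2],-x)-np.arctan2(.055,.245),np.hypot(x,d[2]))
snap('side','s21.png');snap('wrist','w21.png')
```

```text
[ 0.59421099 -0.10953655  0.32328225] 0.00977986543488809 [-8.96584674 -1.14032803 11.35090971] [-0.23496622  1.83082614  0.0777223 ] [-3.49748586e-01  8.41103607e-02  1.67632924e+00 -8.48089124e-04
  1.38027985e+00 -5.26466330e-01]
theta 0.8817839022018323 0.2558101237363538
```

View pics/s21.png

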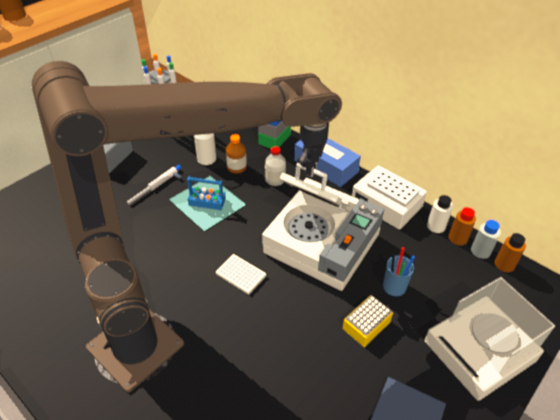

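View pics/w21.png

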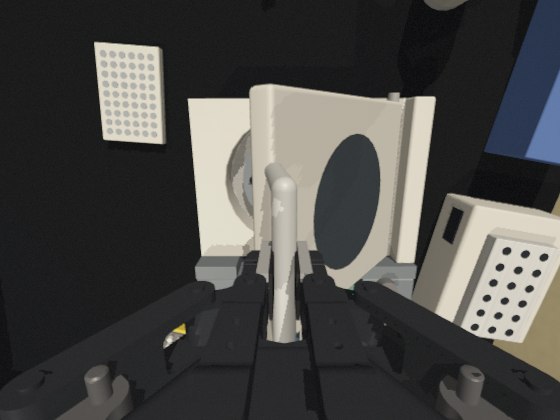

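Run:
```python
from h import *
print(job.finish_job()); s=bot.sense();print(s['tcp_pos'],s['opening'],s['wrist_force'])
```

```text
the job is handed in; nothing more can be done
None
the job is handed in; nothing more can be done
```

The job is handed in, at about 25.4 s on the robot's clock. The system gives no verdict, so the checks below are my own.

- **Carrier:** I lifted it off the lid by its bar and set it down near the mat's centre. The last side picture shows it standing upright, and the other things look to be where they were. That check of the other things was by eye only; I did not measure their positions.
- **Lid caught:** tugging by the handle, the lid stopped after about 7–8 mm. The upward pull rose to about 16 N, well under the 55 N limit at the handle, so I lowered it and let go.
- **Slide:** I gripped it and pushed it back about 14 mm until it stopped. A close-up confirmed about 14 mm of travel.
- **Lid raised:** it then came up freely. My last check put it at about 0.88 rad (50 degrees), worked out from the gripper's position. The fingers were closed on the bar at 9.8 mm, and the pose was unchanged over the last 0.6 s.

**Small disagreements:**
- The final gripper position was about 5 mm farther from the hinge line than the given size implies, and there was about 15 N on the wrist. Both are consistent with the bar turning in the pads or a small error in my estimate of the machine's position. The lid angle is still well above 45 degrees.
- The fingers read about 10 mm on each 12 mm part they held, though every grip held.

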